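# Prise the retaining ring off the wire-spool hub

## Robot

A 6-joint arm with a two-finger parallel gripper is mounted at the origin on the work surface. World frame = base frame: x ahead of the robot, y to its left, z up, the work surface at z = 0. Lengths are in mm, angles in rad, forces in N, time in s.
With the tool pointing down it reaches from about 275 to 1000 mm from the base axis. Payload 8.4 kg.
Tool frame: the origin (TCP) lies on the centre line of the jaws, within the pads' length; the fingertips stand 17 mm ahead of it and the grasp point (between the pads) lies 2 mm behind it (r.tcp_to_tips is the z of the fingertips in the tool frame, in mm); z points along the fingers, y is the direction in which the jaws open and shut (so a half turn about z gives the same grasp; the last joint's range is limited). The gripper opens to 85 mm and grips with 20 to 120 N. Pads are 22 mm wide; open, the fingers measure 114 mm over their backs; the gripper's body (76 mm by 85 mm) begins 54 mm behind the grasp point. The pads swing forward as they close: fully open they stand 13 mm farther back than shut.
Start: joints at [1.185, 0.353, 1.633, -0, 1.155, -0.002], TCP at [234.028, 579.533, 248.281] pointing down, gripper open.
Joint ranges: [-2.63, 2.63], [-0.92, 2.1], [0.06, 2.66], [-1.3, 4.44], [0, 2.69], [-3.02, 3.02]. Speed limits (rad/s): [2.22, 2.22, 2.79, 3.14, 3.14, 3.14].

## Interface

Orientations are given as [roll, pitch, yaw] about the fixed x, y, z axes, in that order (R = Rz(yaw) Ry(pitch) Rx(roll)).
In Python, from rig import r, cams, job gives the robot as it stands.
- The arm moves only by the tool drive_tool, never from a script. Its argument "deltas" is a list of rows, each a list of 4 numbers: the shift along the tool's x, y, z in cm, then the turn about the tool's z in rad. In form: [[x, y, z, roll], ...]. A call has 1 to 12 rows; each row shifts and turns the commanded pose from where the row before left it, along the tool's axes as they then stand; what a row does not reach is not made up. A row lasts 1/12 s, in which the tool goes at most 41.7 mm and 7.16 degrees, less where a joint would pass 70% of its speed; a pose out of reach is approached as far as the arm can. A call with a gripper value outside its range is refused whole. "jaw" is the closure, from 0 (fully open) to 1 (shut), set as the call begins (left out, the last holds). The fingers move at their own pace and stop on an object; "force" is the grip in N (left out, the last holds). Time passes only in rows, so rows that do not move let the fingers close. It gives the time, the measured TCP pose, the force and the opening at its end, in the units of the state.
- r.sense(): the state, without advancing time (a new reading comes with each control period).
- cams.grab_frame(name): name is "scene" or "top"; returns (picture, depth): 400x640x3 uint8, red, green, blue; 400x640 float32, mm along the optical axis (not along the pixel's ray), 0 where there is no reading.
- cams.camera_params(name): a dict with "fx", "fy", "cx", "cy" (pixels), "R" (3x3) and "t" (3): a world point X has camera coordinates R X + t. Camera axes: x right, y down, z forward; pixel columns grow to the right and rows downward; lengths in mm; the calibration is good to about 2 mm. A picture is of the moment at which its call begins. camera_params takes no time and is no camera call.
- job.sign_off(): hands the job in, once; it reports no verdict.
The state is a dict: "clock": time; "qpos": joint angles; "qvel": joint speeds; "joint_efforts": joint torques, N m; "eef_pos": TCP position; "tcp_rot": TCP orientation; "contact_force": force on the tool from outside, world axes, zero at the start; "wrist_torque": the same for the moment, N m; "opening": opening from 0.0 (shut) to 1.0 (fully open).
Only numpy, scipy, OpenCV 4.12 (cv2) and the standard library are available. Lean on these libraries where they do the work, as an engineer would, in place of code of your own. Each camera call takes 0.05 s, during which the arm holds its last target. There are 200 camera calls.

## Task

The wire spool on the pay-off stand is empty and has to come off, so take off the split ring that holds it: hook the toe of the hook pick under the ring's tab, lift that end out of its groove, then take the ring off the hub and lay it in the parts tray without letting it fall on the bench. Hang the hook pick back in its slot in the rack, and leave the other tools and things where they are.

Things in the scene. Friction and masses are not known exactly. Their poses are not given: they have to be found in the camera images.
- ring: Split ring of 7 mm round spring wire, 62 mm outside, 47 mm inside diameter, 0.06 kg, level in the groove near the hub's top. Origin: ring's centre, mid-wire; z up, x towards the tab. Wire runs 310 degrees counter-clockwise (from above) from the tab; the gap is on the tab's clockwise side. With one end out, a light pull up and 8 mm towards the far side from the tab takes the rest off.
- ring_tab (a point): The ring's outward end: a level tab 10 mm wide, 5 mm thick, from 30 to 48 mm off the ring's centre. Point 40 mm off the centre, mid-thickness; x outward. 16 mm free below it. Pulled straight up it springs out over the hub's rim (peak 11 to 16 N); lifted 11 to 18 mm it stays out, slanted on the rim, when the tool leaves; under 10 mm it slips back in, and well over 18 mm the ring may slide off.
- hub_groove (a point): On the axis of the stand's upright black 50 mm hub, at the seated ring's mid-height, 95.5 mm above the bench; z up. Hub top 9.5 mm above this point (bolt head 5 mm more). The rim over the groove is 2 mm proud. Top of the empty black spool (200 mm, turns stiffly) 18.5 mm below; dark washer under the ring, radius 30.5 mm: a toe fits under the tab 31 to 48 mm off the axis. Fixed.
- pick_grip (a point): Hook pick hung upright in the rack, 0.12 kg: wooden handle 24 mm square, 90 mm long; round steel shank 8 mm thick, 85 mm long, ending in a toe at a right angle. Point on the handle's axis, 50 mm above its lower end (shoulder, resting on the rack), 40 mm below its top. z up, x where the toe points; flats face x and y. The rack's other two tools have like handles but straight shanks.
- pick_toe (a point): Middle of the hook pick's toe: 12 mm along x from the shank's axis, 132.5 mm below pick_grip. The toe is 5 mm wide and 5 mm high, reaches 24 mm from the shank's axis along x, and its underside is the tool's lowest point.
- rack: Fixed dark steel rack, 200 mm wide (y). Comb plate 6 mm thick, top at 100 mm, three slots 62 mm apart in y, 16 mm wide, open to -x, from x = -25 (mouth) to +10 mm. Tools hang at x = -5 mm by the handle's shoulder: raise a few mm, draw 45 mm or more along -x, then rise (the toe cannot pass up a slot); go back the same way. Origin on the bench, mid-width; z up. Feet at both ends, behind the slots.
- tray_in (a point): Centre of the inner floor of the shallow aluminium parts tray, 174 by 144 mm inside (x by y), walls 29 mm high and 3 mm thick, floor 3 mm above the bench. Fixed.
- pick: The same hook pick, by its own origin: on the axis at the shoulder (lower end of the handle), 50 mm below pick_grip; axes as there.
- awl_grip (a point): Bystander: straight awl with the same wooden handle, in another slot of the rack; point 50 mm above its shoulder.
- driver_grip (a point): Bystander: flat screwdriver with the same wooden handle, in another slot of the rack; point 50 mm above its shoulder.
- hammer: Bystander: dark steel slag hammer, 260 mm, lying on the bench.
- brush: Bystander: wooden wire brush, 240 mm, lying on the bench.
- offcut: Bystander: offcut of 30 mm square steel tube, 120 mm long.
- pliers: Bystander: pliers with red handles, 170 mm.
There are look-alikes about, which are no part of the job. Of the things shaped like the ring, the bare steel one is meant.

How it is judged (in metres and radians):
On the way:
1. the pick, and not the fingers, has lifted the ring's tab end at least 10 mm above its seat, out of the groove (z of ring_tab in the frame of hub_groove above 0.01 m and contact force between pick and ring above 0.1 N and contact force between the fingers and ring below 0.1 N), for 0.1 s.
At the end, for the whole second after the job is handed in: The ring lies at rest in the parts tray (its centre within 62 mm along and 48 mm across of the tray's centre and less than 20 mm above the floor), and the hook pick hangs at rest in its own slot, within 20 mm of where it hung and upright to 0.15 rad (x of ring in the frame of tray_in between -0.062 and 0.062 m and y of ring in the frame of tray_in between -0.048 and 0.048 m and z of ring in the frame of tray_in below 0.02 m and linear speed of each of ring, pick below 0.02 m/s and distance of pick_grip from where it was at the start of the episode below 0.02 m and angle between pick's own z axis and vertical below 0.15 rad); the robot touches nothing.
It fails at once if the ring falls beside the tray, below 40 mm above the bench (height (world z) of ring below 0.04 m and ((x of ring in the frame of tray_in above 0.095 m or x of ring in the frame of tray_in below -0.095 m) or (y of ring in the frame of tray_in above 0.08 m or y of ring in the frame of tray_in below -0.08 m))).
It fails at once if one of the other tools or things is moved by more than 30 mm (distance of any of awl_grip, driver_grip, hammer, brush, offcut, pliers from where it was at the start of the episode above 0.03 m).
It also fails if it takes over 72 s, if anything falls off the work surface, if the arm or the gripper's body presses on something with over 40 N, if the wrist force passes 120 N, or if a joint passes its speed limit or range.

## Working session

There is one attempt and no reset: what is moved stays moved. The work goes in short steps, Python scripts to look and compute and a tool call to move; the robot and the scene stay as the last step left them, time stands still between calls to the robot, and variables do not carry over. Pictures are saved under pics/ and viewed, about 8 in all and at most 12, crops included, and the job is handed in when it is done.

Besides the shell and the picture viewer there is one more tool, called after "Request:" as name([rows], argument=value, ...), one row to a line, values as JSON. drive_tool: Moves the arm, as the interface text tells. Its arguments: {"type":"object","properties":{"deltas":{"type":"array"},"jaw":{"type":"number"},"force":{"type":"number"}},"required":["deltas"]}

```bash
ls; mkdir -p pics; python3 - <<'E'
from rig import r,cams,job
import cv2,numpy as np
for n in("scene","top"):
    p,d=cams.grab_frame(n); cv2.imwrite(f"pics/{n}0.png",p[:,:,::-1]); np.save(f"pics/{n}0.npy",d)
    c=cams.camera_params(n); print(n,c)
print(r.sense(), r.tcp_to_tips)
E
```

```text
pics
scene {'fx': 510.32371366410206, 'fy': 510.32371366410206, 'cx': 325.10616597908194, 'cy': 196.26779505353974, 'R': array([[-0.12687623,  0.99188091, -0.00864159],
       [ 0.85378091,  0.10476807, -0.50998216],
       [-0.50493621, -0.07208264, -0.86014157]]), 't': array([  44.21125415, -326.64190269, 1598.68736235])}
top {'fx': 373.52489248907233, 'fy': 373.52489248907233, 'cx': 318.27003691705943, 'cy': 201.47929624450728, 'R': array([[-0.02253274, -0.99973279,  0.00515904],
       [-0.9920762 ,  0.02172159, -0.12374568],
       [ 0.12360056, -0.00790649, -0.99230055]]), 't': array([  -8.59407411,  493.45802765, 1132.53815085])}
{'clock': 0.1, 'qpos': array([ 1.18462907e+00,  3.53590059e-01,  1.63407324e+00, -6.47379472e-05,
        1.15519142e+00, -2.39919080e-03]), 'qvel': array([ 0.00156157, -0.00068995, -0.00196443,  0.00049529,  0.00251808,
        0.00161607]), 'joint_efforts': array([ 4.75658708e-04, -6.06360483e+01, -3.42820036e+01,  1.42693980e-05,
        3.85600200e-03,  1.70671711e-05]), 'eef_pos': array([233.87298671, 579.14920044, 247.62399702]), 'tcp_rot': array([-3.14033045e+00,  5.61658185e-05,  2.75785080e+00]), 'contact_force': array([ 0.22682454, -0.02005982, -0.74254814]), 'wrist_torque': array([ 0.00838062, -0.0103748 ,  0.01774607]), 'opening': 0.998043368140903} 17.0
```

View pics/scene0.png

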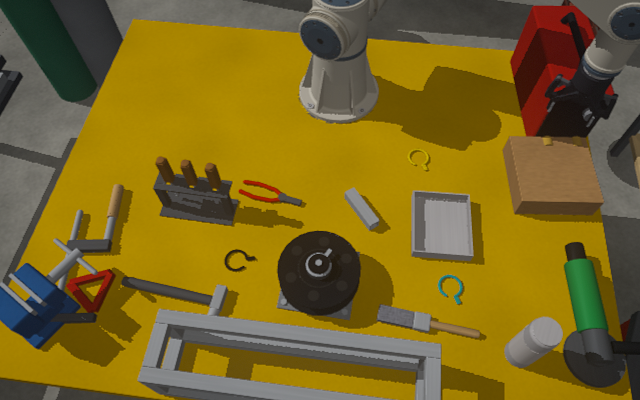

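View pics/top0.png

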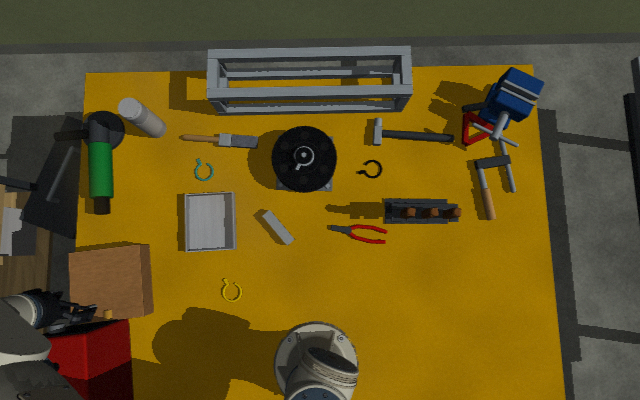

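```bash
cat > h.py <<'E'
import numpy as np
from rig import r,cams,job
def px2w(c,u,v,d):
    X=np.array([(u-c['cx'])/c['fx']*d,(v-c['cy'])/c['fy']*d,d]); return c['R'].T@(X-c['t'])
def px2z(c,u,v,z):
    o=-c['R'].T@c['t']; w=c['R'].T@np.array([(u-c['cx'])/c['fx'],(v-c['cy'])/c['fy'],1]); return o+w*(z-o[2])/w[2]
def w2px(c,X):
    p=c['R']@np.asarray(X,float)+c['t']; return np.array([c['fx']*p[0]/p[2]+c['cx'],c['fy']*p[1]/p[2]+c['cy']])
E
python3 - <<'E'
import cv2,numpy as np
s=cv2.imread('pics/scene0.png');t=cv2.imread('pics/top0.png')
def c(i,u,v,w,h,k): return cv2.resize(i[v:v+h,u:u+w],None,fx=k,fy=k,interpolation=cv2.INTER_CUBIC)
a=np.hstack([c(s,145,150,100,75,4),c(s,293,237,50,37.5.__int__()+1,8)[:300]])
b=np.hstack([c(t,375,185,100,75,4),c(t,278,135,50,38,8)[:300]])
cv2.imwrite('pics/crop1.png',np.vstack([a,b]))
E
```

```text
(no output)
```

View pics/crop1.png

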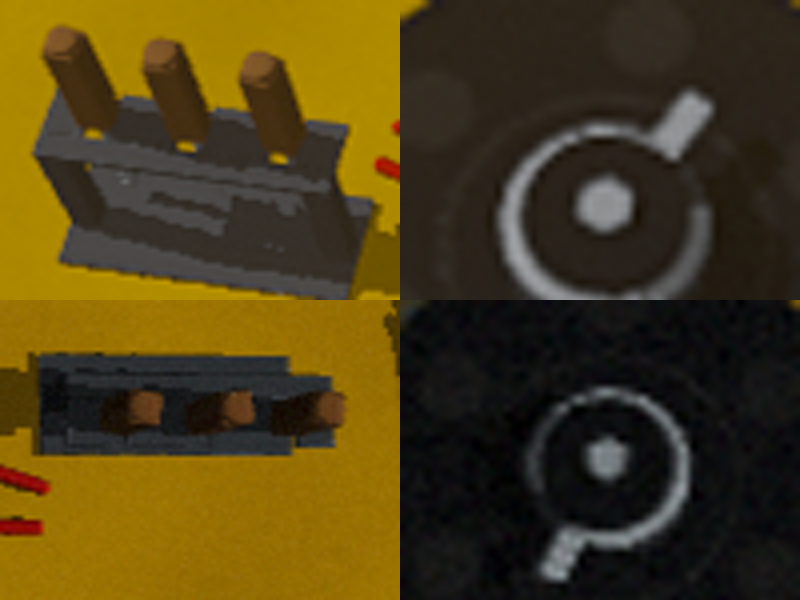

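```bash
python3 - <<'E'
from h import *
import cv2
np.set_printoptions(precision=0,suppress=True,linewidth=220)
c=cams.camera_params('scene')
D=np.load('pics/scene0.npy');s=cv2.imread('pics/scene0.png')
v,u=np.mgrid[145:235,145:250]
d=D[145:235,145:250]
P=np.stack([(u-c['cx'])/c['fx']*d,(v-c['cy'])/c['fy']*d,d],-1)-c['t']
W=P@c['R']
z=W[...,2]
m=(abs(z-100)<4)
pts=W[m][:,:2].astype(np.float32); print('plate',cv2.minAreaRect(pts),m.sum())
m=(z>184)&(z<196); n,l=cv2.connectedComponents(m.astype(np.uint8))
for i in range(1,n):
  if (l==i).sum()>5: print('top',np.median(W[l==i],0),(l==i).sum())
m=(z<90)&(z>12); 
zi=np.clip(z,0,200).astype(np.uint8)
a=cv2.resize(cv2.applyColorMap(np.uint8(np.clip(z*1.6,0,255)),2),None,fx=4,fy=4,interpolation=0)
b=cv2.convertScaleAbs(s[145:235,145:250],alpha=2.2); b=cv2.resize(b,None,fx=4,fy=4,interpolation=cv2.INTER_CUBIC)
t=cv2.imread('pics/top0.png')[185:235,375:480]; t=cv2.resize(cv2.convertScaleAbs(t,alpha=2.5),None,fx=4,fy=4,interpolation=cv2.INTER_CUBIC)
cv2.imwrite('pics/rack1.png',np.vstack([np.hstack([a[:,:400],b[:,:400]]),np.hstack([t[:,:400],t[:,:400]])])[:600])
E
```

```text
plate ((448.39361572265625, -329.0215759277344), (197.1575927734375, 55.649288177490234), 88.23035430908203) 890
top [ 443. -388.  189.] 81
top [ 444. -328.  189.] 75
top [ 446. -265.  189.] 75
```

View pics/rack1.png

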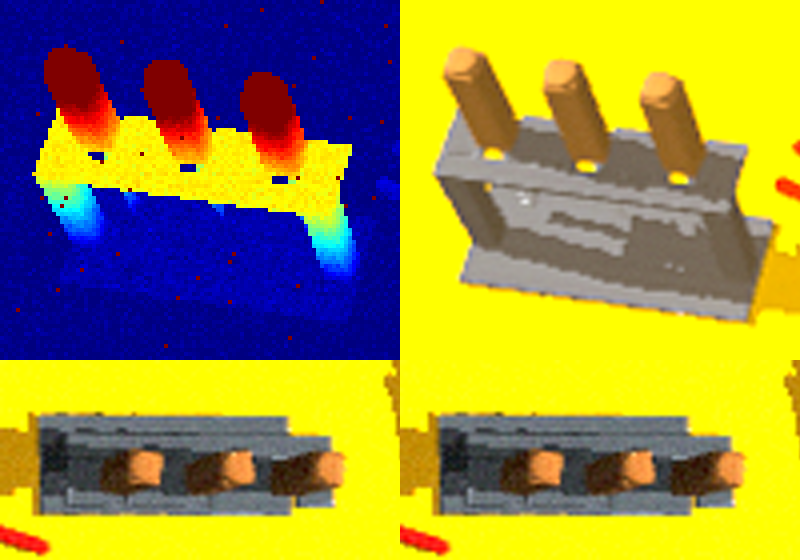

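```bash
python3 - <<'E'
from h import *
import cv2
np.set_printoptions(precision=0,suppress=True,linewidth=250)
D=[];I=[]
for k in range(8):
    p,d=cams.grab_frame('scene');D.append(d);I.append(p.astype(float))
d=np.median(D,0);np.save('pics/sceneM.npy',d);I=np.mean(I,0);np.save('pics/sceneI.npy',I)
c=cams.camera_params('scene')
v,u=np.mgrid[0:400,0:640]
W=(np.stack([(u-c['cx'])/c['fx']*d,(v-c['cy'])/c['fy']*d,d],-1)-c['t'])@c['R']
z=W[...,2]
print('cols',np.arange(166,228,1));
for row in range(190,214): print(row,z[row,166:228].astype(int))
for y in(-388,-328,-265):
  x=444+ (y+328)*.024
  print(y,[w2px(c,(x,y,h)).round(1) for h in(100,60,17)],[w2px(c,(x+a,y+b,17)).round(1) for a,b in((24,0),(-24,0),(0,24),(0,-24))])
E
```

```text
cols [166 167 168 169 170 171 172 173 174 175 176 177 178 179 180 181 182 183 184 185 186 187 188 189 190 191 192 193 194 195 196 197 198 199 200 201 202 203 204 205 206 207 208 209 210 211 212 213 214 215 216 217 218 219 220 221 222 223 224 225 226 227]
190 [100 102 102 100 101 101 100 101 100 100 103 100 102 100 100 101 101 101 101  99 101 101 101 102 101 101 102 102 101 101 100 102  99 102  99 100 100 100 100 101 101 100 101 101  99 102 100   2   2   3   3  83  83 100 101 101  99  99 100  99 100  99]
191 [ 63   1  97  96  97  98  99 100 101 101  99 102 100  99 103 101 100  99 100 102 102 101 101 102 102 102 102 100 101 101 102 101 101 101 100 102 101 101 101  99 102 100 101 100 101 101 101 101 102 101 100 100 101 100  99 100 103 101 101 100 100 101]
192 [ 62  55   8   5   5   8   7   8   7  97  97  97  98  98  98 100 102 101 100 102 101 100 100 100 101 101 100 101 101 102 102 101 102 100 100 101 100 100 101 101 102 102 101 100  99 101 101 100 100 102 101 100 100 101 102 102  99 100 100 100 102  99]
193 [ 59  54   7   6   6   6   6   6   8   7  39  35  34   8   5   6  96  96  99  9
[... 4082 characters left out ...]
  7  6  8  7  5  5  7 10  7  7  7  9  5 24 24]
213 [ 6  7  8  6  5  9  6  7  8  7  8  7  7  7  8  7  7  5  6  6  7  7  7  6  6  5  9  6  6  8  5  7  7  6  7  7  5  6  7  6  7  7  7  5  7  8  7  7  7  6  7  6  7  6  8  8  6  5  8  6 19 19]
-388 [array([171., 181.]), array([175., 189.]), array([179., 197.])] [array([177., 205.]), array([182., 190.]), array([188., 198.]), array([171., 196.])]
-328 [array([194., 184.]), array([197., 192.]), array([201., 200.])] [array([198., 207.]), array([203., 192.]), array([209., 201.]), array([192., 199.])]
-265 [array([217., 186.]), array([220., 194.]), array([223., 203.])] [array([221., 210.]), array([225., 195.]), array([232., 204.]), array([214., 202.])]
```

```bash
python3 - <<'E'
from h import *
import cv2
np.set_printoptions(precision=1,suppress=True,linewidth=250)
T=[];D=[]
for k in range(8):
    p,d=cams.grab_frame('top');T.append(p.astype(float));D.append(d)
T=np.mean(T,0);np.save('pics/topI.npy',T);D=np.median(D,0);np.save('pics/topM.npy',D)
c=cams.camera_params('top');print(-c['R'].T@c['t'])
for y in(-388,-328,-265):
  x=444+ (y+328)*.024
  print(y,[w2px(c,(x,y,h)) for h in(190,100,17)],'-x',w2px(c,(x-24,y,17)),'+x',w2px(c,(x+24,y,17)))
I=np.load('pics/sceneI.npy')
a=I[184:212,165:232,::-1];b=T[190:230,375:475,::-1]
f=lambda i,k,g:cv2.resize(np.uint8(np.clip(i*g,0,255)),None,fx=k,fy=k,interpolation=0)
A=f(a,10,2);B=f(b,7,2.5);w=max(A.shape[1],B.shape[1])
pad=lambda i:np.hstack([i,np.zeros((i.shape[0],w-i.shape[1],3),np.uint8)])
cv2.imwrite('pics/r2.png',np.vstack([pad(A),pad(B)]))
v,u=np.mgrid[0:400,0:640]
W=(np.stack([(u-c['cx'])/c['fx']*D,(v-c['cy'])/c['fy']*D,D],-1)-c['t'])@c['R']
print('cols',range(390,465))
for row in range(207,224): print(row,W[row,392:464,2].astype(int))
E
```

```text
[ 349.4  -10.4 1184.9]
-388 [array([456.3, 209.9]), array([444.9, 213. ]), array([435.9, 215.4])] -x [436.3 223.1] +x [435.4 207.8]
-328 [array([434. , 209.8]), array([424.4, 212.9]), array([416.8, 215.4])] -x [417.2 223. ] +x [416.4 207.8]
-265 [array([410.5, 209.8]), array([402.8, 212.9]), array([396.7, 215.4])] -x [397.1 223. ] +x [396.4 207.8]
cols range(390, 465)
207 [ 98  99  99  98  98  98 100  98  99  98  98  98  97  99  98 180 183 182 182 181  99 100 100  99  99  98  98  98 100  99  99  99  97  98  99  99  99  99  99 100  99 100  98 182 181 100  98  98 100 100 100  98  99  99  98  98 100  99  97  99  98 100
  99  98  99  99   0  -1   0   0   0   1]
208 [ 99  99  98  98 100 100  99 101 100  98  97  99  99 158 174 182 184 187 188 190 189 189 185  98  99  98 100  99 100 100  98  99  98  98  99  98  98 178 182 185 184 189 189 189 185 184  99  99 100  99  99  98  98  99  99  98  99  98  99 170 177 184
 185 185 187 188 189 182 183  -1   0   0]
209 [100  98  98  97  97  97  97  98  98  99  98 136 151 165 177 184 188 189 189 187 189 189 188 183  98  98  98  99  98  99  98  99  99  9
[... 3439 characters left out ...]
97   6   5   3   4   4   4  96  97  98  97  99  96  97  98  99  97 100 100  97  99  99 100   4   5   3   5   4  99  99  97  98  98 100  99 100 100  99  99  98  98  98  99  99   4   5   5   6   0  98  99  98  99  98
  99 100  99 101  99   0   0   0  -1   0]
222 [ 6  6  4  4  4  5  5  5  5  4  4  5  3  4  4  5  3  4  6  5  6  5  5  6  4  6  5  4  8  4  6  6  5  3  5  3  6  6  6  3  5  6  3  4  4  5  4  5  5  4  3  4  4  4  6  7  0  0  0 -1 -1 -1  0  0  0 -2  0  0  0 -1  0 -1]
223 [ 4  5  3  4  5  4  4  6  5  4  5  5  5  6  4  5  4  4  3  6  6  5  5  6  6  3  5  4  4  6  5  4  5  5  3  6  5  4  4  3  5  7  5  7  6  4  4  6  4  4  4  5  5  5  4  4 -2 -2  0  0  0 -1  0  0  0  0  0 -1  0  0  0 -1]
```

View pics/r2.png

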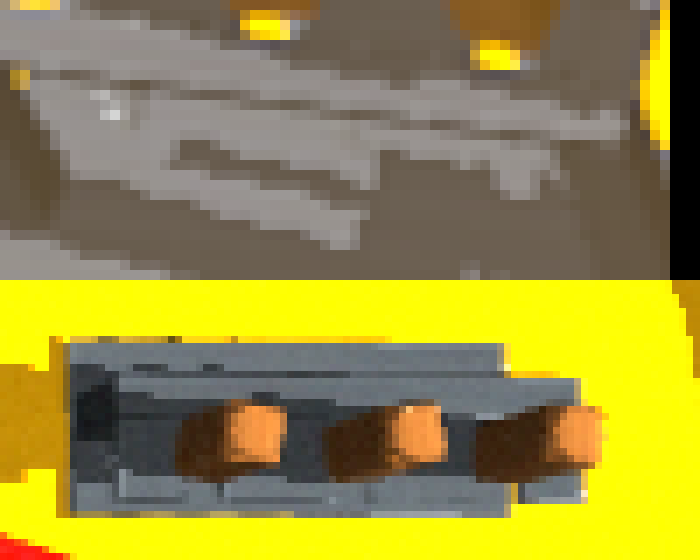

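```bash
python3 - <<'E'
from h import *
import cv2
np.set_printoptions(precision=1,suppress=True,linewidth=200)
v,u=np.mgrid[0:400,0:640]
for n in('top','scene'):
  c=cams.camera_params(n);D=np.load(f'pics/{n}M.npy');I=np.load(f'pics/{n}I.npy')
  W=(np.stack([(u-c['cx'])/c['fx']*D,(v-c['cy'])/c['fy']*D,D],-1)-c['t'])@c['R'];z=W[...,2]
  m=(z>186)&(z<193)&(u>140)&(u<480)&(v>140)&(v<230);k,l=cv2.connectedComponents(m.astype(np.uint8))
  for i in range(1,k):
    if (l==i).sum()>8: print(n,'handle',W[l==i].mean(0),cv2.minAreaRect(W[l==i][:,:2].astype(np.float32)))
  u0,v0=(303,156) if n=='top' else (318,264)
  g=I.mean(-1); m=(abs(u-u0)<20)&(abs(v-v0)<20)&(g>(80 if n=='top' else 90))
  P=np.array([px2z(c,a,b,95.5+3) for a,b in zip(u[m],v[m])])
  # wire: fit circle by trimmed lsq, bolt removed
  q=P[:,:2]; c0=px2z(c,u0,v0,98)[:2]
  from scipy.optimize import least_squares
  f=lambda p:np.hypot(*(q-p).T)
  s=least_squares(lambda p:np.clip(abs(f(p)-27.25),0,8),c0,method='trf').x
  rr=f(s); tab=q[(rr>36)&(rr<55)]
  print(n,'ctr',s,c0,'n',len(q),'tab',tab.mean(0),len(tab),'az',np.degrees(np.arctan2(*(tab.mean(0)-s)[::-1])),'tabr',rr.max())
  a=np.degrees(np.arctan2(*(q-s).T[::-1]));w=abs(rr-27)<4; print(np.histogram(a[w],24,(-180,180))[0], 'tabz',np.median(z[m]), 'bolt',q[rr<12].mean(0))
  # tray: floor region
  m=(z>20)&(z<34)&((u<250)&(u>170)&(v>180)&(v<260) if n=='top' else (u>400)&(u<485)&(v>180)&(v<270))
  print('tray',cv2.minAreaRect(W[m][:,:2].astype(np.float32)),m.sum())
E
```

```text
top handle [ 442.2 -266.3  189.2] ((442.2110595703125, -266.40985107421875), (16.699649810791016, 16.445398330688477), 87.62152099609375)
top handle [ 439.8 -328.4  188.9] ((439.7458801269531, -328.34332275390625), (17.85289764404297, 18.826644897460938), 62.25847244262695)
top handle [ 437.8 -390.3  189. ] ((437.3185729980469, -390.6185302734375), (18.794769287109375, 17.3991756439209), 44.173030853271484)
top ctr [622.6  21.9] [622.2  23.4] n 85 tab [586.8  41.2] 11 az 151.62009689336097 tabr 45.68044073129589
[5 4 5 5 4 4 2 3 2 2 3 1 2 1 1 0 0 0 0 0 0 1 5 4] tabz 97.80001702984374 bolt [627.3  21.9]
tray ((439.36102294921875, 318.6695861816406), (179.98257446289062, 151.12744140625), 2.0847580432891846) 337
scene handle [ 441.6 -389.2  190.1] ((439.5542297363281, -390.4950256347656), (21.711145401000977, 20.757593154907227), 1.3537442684173584)
scene handle [ 443.4 -327.8  190. ] ((440.96173095703125, -328.31903076171875), (22.113122940063477, 19.71605682373047), 2.2811076641082764)
scene handle [ 444.6 -265.9  189.9] ((443.1814270019531, -266.0816955566406), (19.844463348388672, 21.421422958374023), 72.78556823730469)
scene ctr [624.6  19.7] [624.9  19.4] n 173 tab [588.6  40.2] 20 az 150.40230715498114 tabr 47.19726840204236
[3 2 4 5 5 7 7 7 8 6 9 7 8 8 5 3 0 0 1 0 0 4 4 2] tabz 98.92246103145995 bolt [620.8  19.1]
tray ((440.2883605957031, 318.3883361816406), (181.84495544433594, 150.64076232910156), 2.240391492843628) 619
```

Request:
drive_tool([
  [-2.1,-2.9,-0.1,0],
  [-2.1,-2.9,-0.1,0],
  [-2.1,-2.9,-0.1,0],
  [-2.1,-2.9,-0.1,0],
  [-2.1,-2.9,-0.1,0],
  [-2.1,-2.9,-0.1,0],
  [-2.1,-2.9,-0.1,0],
  [-2.1,-2.9,-0.1,0],
  [-2.1,-2.9,-0.1,0],
  [-2.1,-2.9,-0.1,0],
  [-2.1,-2.9,-0.1,0],
  [-2.1,-2.9,-0.1,0],
], jaw=0.2)

```text
clock: 1.9
eef_pos: [337.4, 160.9, 260.6]
tcp_rot: [3.141, 0.001, 2.758]
contact_force: [1.2, -0.2, 0.5]
opening: 0.799
```

Request:
drive_tool([
  [-2.1,-2.9,-0.1,0],
  [-2.1,-2.9,-0.1,0],
  [-2.1,-2.9,-0.1,0],
  [-2.1,-2.9,-0.1,0],
  [-2.1,-2.9,-0.1,0],
  [-2.1,-2.9,-0.1,0],
  [-2.1,-2.9,-0.1,0],
  [-2.1,-2.9,-0.1,0],
  [-2.1,-2.9,-0.1,0],
  [-2.1,-2.9,-0.1,0],
  [-2.1,-2.9,-0.1,0],
  [-2.1,-2.9,-0.1,0],
])

```text
clock: 2.9
eef_pos: [440.8, -256.6, 272.5]
tcp_rot: [-3.142, 0.0, 2.757]
contact_force: [0.6, -0.4, -0.4]
opening: 0.802
```

Request:
drive_tool([
  [0,0,0,0.12],
  [0,0,0,0.12],
  [0,0,0,0.12],
  [0,0,0,0.12],
  [0,0,0,0.12],
  [0,0,0,0.12],
  [0,0,0,0.12],
  [0,0,0,0.12],
  [0,0,0,0.12],
  [0,0,0,0.12],
  [0,0,0,0],
])

```text
clock: 3.82
eef_pos: [440.8, -254.5, 272.4]
tcp_rot: [3.141, 0.0, 1.552]
contact_force: [-0.0, -0.1, -0.3]
opening: 0.801
```

Request:
drive_tool([
  [-0.6,0.1,0,0.01],
  [-0.55,0.15,0,0],
  [0,0,1.5,0],
  [0,0,1.5,0],
  [0,0,1.5,0],
  [0,0,1.5,0],
  [0,0,1.5,0],
  [0,0,1.5,0],
  [0,0,1.5,0],
  [0,0,1.5,0],
  [0,0,0.2,0],
  [0,0,0,0],
])

```text
clock: 4.82
eef_pos: [442.6, -266.3, 149.6]
tcp_rot: [-3.14, -0.001, 1.549]
contact_force: [-0.1, -0.7, 0.6]
opening: 0.802
```

Request:
drive_tool([
  [0,0,0,0],
  [0,0,0,0],
  [0,0,0,0],
  [0,0,0,0],
  [0,0,0,0],
  [0,0,0,0],
  [0,0,0,0],
  [0,0,0,0],
  [0,0,0,0],
  [0,0,0,0],
], jaw=1, force=80)

```text
clock: 5.65
eef_pos: [443.6, -266.4, 151.2]
tcp_rot: [3.14, 0.001, 1.548]
contact_force: [-1.4, 0.1, 6.3]
opening: 0.267
```

Request:
drive_tool([
  [0,0,-0.4,0],
  [0,0,-0.4,0],
  [0,-1,0,0],
  [0,-1,0,0],
  [0,-1,0,0],
  [0,-1,0,0],
  [0,-1,0,0],
  [0,-1,0,0],
  [0,-0.5,0,0],
  [0,0,0,0],
])

```text
clock: 6.48
eef_pos: [376.7, -264.4, 158.2]
tcp_rot: [-3.141, -0.0, 1.547]
contact_force: [0.0, 0.3, -1.6]
opening: 0.27
```

Request:
drive_tool([
  [0,0,-1.5,0],
  [0,0,-1.5,0],
  [0,0,-1.5,0],
  [0,0,-1.5,0],
  [0,0,-1.5,0],
  [0,0,-1.5,0],
  [0,0,-1.5,0],
  [0,0,0,0],
])

```text
clock: 7.15
eef_pos: [379.7, -265.6, 266.0]
tcp_rot: [3.137, 0.003, 1.548]
contact_force: [1.4, -0.0, -1.3]
opening: 0.268
```

```bash
python3 - <<'E'
from h import *
import cv2
s=r.sense();print(s['eef_pos'],s['tcp_rot'],s['contact_force'])
x,y,z=s['eef_pos']
o=[]
for n,k in(('scene',6),('top',6)):
    p,d=cams.grab_frame(n);c=cams.camera_params(n)
    a,b=w2px(c,(x,y,z-115)).astype(int); print(n,a,b)
    o.append(cv2.resize(p[b-30:b+30,a-32:a+32,::-1],None,fx=k,fy=k,interpolation=cv2.INTER_CUBIC))
cv2.imwrite('pics/pick1.png',cv2.convertScaleAbs(np.hstack(o),alpha=1.5))
E
```

```text
[ 379.65409193 -265.59319135  265.98445606] [3.13746169e+00 2.68017480e-03 1.54790049e+00] [ 1.35230833 -0.01295277 -1.33273351]
scene 219 154
top 408 234
```

View pics/pick1.png

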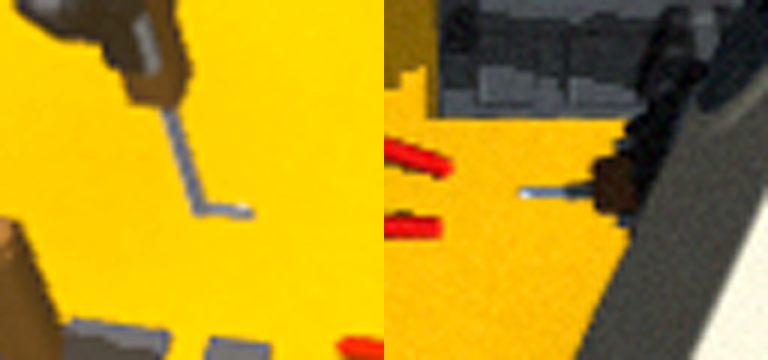

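Request:
drive_tool([
  [2.74,1.39,0,0],
  [2.74,1.39,0,0],
  [2.74,1.39,0,0],
  [2.74,1.39,0,0],
  [2.74,1.39,0,0],
  [2.74,1.39,0,0],
  [2.74,1.39,0,0],
  [2.74,1.39,0,0],
  [2.74,1.39,0,0],
  [2.74,1.39,0,0],
  [2.74,1.39,0,0],
  [2.74,1.39,0,0],
])

```text
clock: 8.25
eef_pos: [552.3, 61.8, 261.6]
tcp_rot: [-3.14, 0.0, 1.548]
contact_force: [1.2, -0.2, -1.0]
opening: 0.272
```

Request:
drive_tool([
  [0,0,0,0.12],
  [0,0,0,0.12],
  [0,0,0,0.12],
  [0,0,0,0.12],
  [0,0,0,0.12],
  [0,0,0,0.12],
  [0,0,0,0.12],
  [0,0,0,0.12],
  [0,0,0,0.12],
  [0,0,0,0.12],
  [0,0,0,0.12],
  [0,0,0,0.12],
])

```text
clock: 9.25
eef_pos: [551.8, 60.2, 261.5]
tcp_rot: [-3.142, 0.002, 0.102]
contact_force: [0.2, 1.1, -1.6]
opening: 0.268
```

Request:
drive_tool([
  [0,0,0,0.12],
  [0,0,0,0.12],
  [0,0,0,0.12],
  [0,0,0,0.12],
  [0,0,0,0.12],
  [0,0,0,0],
  [0,0,0,0],
])

```text
clock: 9.83
eef_pos: [552.0, 60.3, 262.1]
tcp_rot: [3.141, 0.001, -0.488]
contact_force: [0.1, -0.2, -0.4]
opening: 0.272
```

```bash
python3 - <<'E'
from h import *
import cv2
s=r.sense();print(s['eef_pos'],s['tcp_rot'],s['contact_force'])
x,y,z=s['eef_pos']
o=[]
for n in('scene','top'):
    p,d=cams.grab_frame(n);c=cams.camera_params(n)
    print(n,w2px(c,(x,y,z-132.5)),w2px(c,(x+24*np.cos(.505),y-24*np.sin(.505),z-132.5)))
    a,b=w2px(c,(600,35,100)).astype(int); print(a,b)
    o.append(cv2.resize(p[b-32:b+28,a-32:a+32,::-1],None,fx=6,fy=6,interpolation=cv2.INTER_CUBIC))
cv2.imwrite('pics/pick2.png',cv2.convertScaleAbs(np.hstack(o),alpha=1.5))
E
```

```text
[551.96530242  60.27709168 262.05554902] [ 3.14066639e+00  1.40152679e-03 -4.88394367e-01] [ 0.05942548 -0.24414431 -0.37855883]
scene [339.02676086 232.23019036] [333.08129665 239.66647357]
325 254
top [290.17046806 177.48109147] [294.11189525 170.20910977]
299 163
```

View pics/pick2.png

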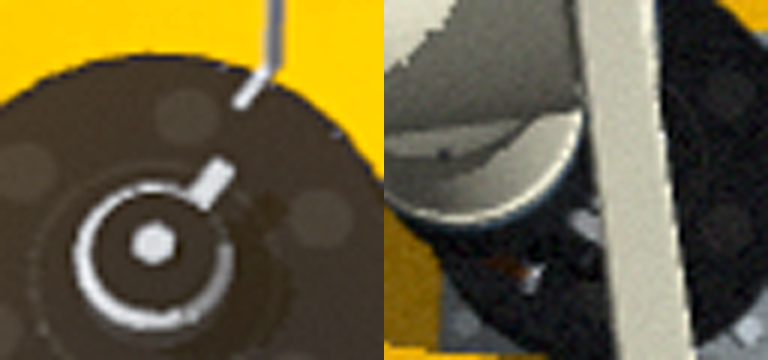

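```bash
python3 - <<'E'
from h import *
np.set_printoptions(precision=1,suppress=True)
c=cams.camera_params('scene')
for X in ((589.3,39.9,98),(552,60.3,129.5),(552,60.3,85),(624.3,20.5,110)): print(X,(w2px(c,X)-[293,222])*6)
cr=lambda a,b:(293+a/6-.4,222+b/6-.4)
print('tab mid',px2z(c,*cr(213,183),98),'tab end',px2z(c,*cr(227,165),98),'bolt',px2z(c,*cr(153,243),110),'shankbase',px2z(c,*cr(272,70),129.5),'tip',px2z(c,*cr(238,104),132))
E
```

```text
(589.3, 39.9, 98) [213.2 175.3]
(552, 60.3, 129.5) [276.2  61.5]
(552, 60.3, 85) [274.6 110.8]
(624.3, 20.5, 110) [152.4 238.7]
tab mid [591.7  39.1  98. ] tab end [583.3  43.7  98. ] bolt [625.2  19.9 110. ] shankbase [555.   58.  129.5] tip [572.5  46.7 132. ]
```

Request:
drive_tool([
  [0,-0.1,1,0.03],
  [0,-0.05,1,0],
  [0,0,1,0],
  [0,0,0.8,0],
  [0,0,0.6,0],
  [0,0,0,0],
])

```text
clock: 10.43
eef_pos: [552.2, 61.5, 217.5]
tcp_rot: [3.14, 0.002, -0.521]
contact_force: [-0.5, -0.1, -1.4]
opening: 0.268
```

Request:
drive_tool([
  [0.5,0,0,0],
  [0.5,0,0,0],
  [0.5,0,0,0],
  [0.5,0,0,0],
  [0.3,0,0,0],
  [0,0,0,0],
  [0,0,0,0],
])

```text
clock: 11.02
eef_pos: [573.2, 49.9, 219.3]
tcp_rot: [-3.142, 0.0, -0.523]
contact_force: [0.8, 0.6, -1.0]
opening: 0.267
```

```bash
python3 - <<'E'
from h import *
import cv2
np.set_printoptions(precision=2,suppress=True)
s=r.sense();print(s['eef_pos'],s['tcp_rot'],s['contact_force'])
p,d=cams.grab_frame('scene')
cv2.imwrite('pics/pick3.png',cv2.convertScaleAbs(cv2.resize(p[232:282,293:353,::-1],None,fx=10,fy=10,interpolation=cv2.INTER_CUBIC),alpha=1.4))
E
```

```text
[573.16  49.95 219.3 ] [-3.14  0.   -0.52] [ 0.77  0.56 -0.96]
```

View pics/pick3.png

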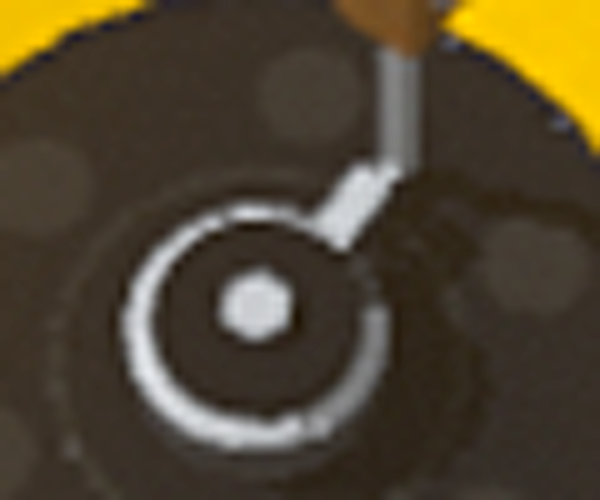

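Request:
drive_tool([
  [0,0,-0.3,0],
  [0,0,-0.3,0],
  [0,0,-0.2,0],
  [0,0,-0.2,0],
  [0,0,0,0],
])

```text
clock: 11.48
eef_pos: [572.9, 50.2, 229.6]
tcp_rot: [-3.142, 0.0, -0.522]
contact_force: [0.5, -0.1, -2.0]
opening: 0.271
```

Request:
drive_tool([
  [0,0,-0.2,0],
  [0,0,-0.2,0],
  [0,0,-0.2,0],
  [0,0,0,0],
  [0,0,0,0],
])

```text
clock: 11.9
eef_pos: [573.4, 50.2, 235.6]
tcp_rot: [-3.141, -0.001, -0.522]
contact_force: [0.8, 0.5, -1.3]
opening: 0.271
```

```bash
python3 - <<'E'
from h import *
import cv2
np.set_printoptions(precision=2,suppress=True)
s=r.sense();print(s['eef_pos'],s['tcp_rot'],s['contact_force'],s['wrist_torque'])
p,d=cams.grab_frame('scene')
cv2.imwrite('pics/pick4.png',cv2.convertScaleAbs(cv2.resize(p[232:282,293:353,::-1],None,fx=10,fy=10,interpolation=cv2.INTER_CUBIC),alpha=1.4))
E
```

```text
[573.36  50.2  235.64] [-3.14 -0.   -0.52] [ 0.8   0.46 -1.28] [-0.    0.04 -0.  ]
```

View pics/pick4.png

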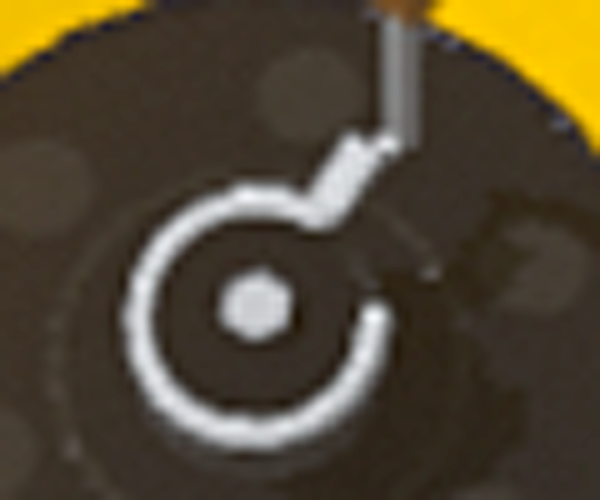

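Request:
drive_tool([
  [0,0,-0.15,0],
  [0,0,-0.15,0],
  [0,0,0,0],
  [0,0,0,0],
  [0,0,0,0],
  [0,0,0,0],
])

```text
clock: 12.45
eef_pos: [573.1, 50.2, 238.3]
tcp_rot: [-3.142, -0.0, -0.522]
contact_force: [0.3, 0.1, -0.5]
opening: 0.272
```

Request:
drive_tool([
  [0,0,0.3,0],
  [0,0,0.3,0],
  [0,0,0.2,0],
  [0,0,0,0],
  [-0.6,0,0,0],
  [-0.8,0,0,0],
  [-1,0,0,0],
  [-1,0,0,0],
  [0,0,0,0],
])

```text
clock: 13.2
eef_pos: [541.4, 68.1, 230.3]
tcp_rot: [3.141, 0.001, -0.521]
contact_force: [-0.2, -0.2, -0.8]
opening: 0.269
```

```bash
python3 - <<'E'
from h import *
import cv2
np.set_printoptions(precision=2,suppress=True)
s=r.sense();print(s['eef_pos'],s['tcp_rot'],s['contact_force'],s['wrist_torque'])
p,d=cams.grab_frame('scene');c=cams.camera_params('scene')
cv2.imwrite('pics/pick5.png',cv2.convertScaleAbs(cv2.resize(p[232:282,293:353,::-1],None,fx=10,fy=10,interpolation=cv2.INTER_CUBIC),alpha=1.4))
D=np.median([cams.grab_frame('scene')[1] for _ in range(5)],0)
v,u=np.mgrid[0:400,0:640]
W=(np.stack([(u-c['cx'])/c['fx']*D,(v-c['cy'])/c['fy']*D,D],-1)-c['t'])@c['R']
for row in range(244,256): print(row,W[row,321:334,2].astype(int))
E
```

```text
[541.36  68.06 230.25] [ 3.14  0.   -0.52] [-0.17 -0.25 -0.78] [-0.03 -0.03  0.02]
244 [77 78 78 78 78 79 77 78 78 77 77 79 77]
245 [ 78  76  78  80  79  77  78 113  80  78  76  77  78]
246 [ 78  79  76  78  79  76 112 114 115  79  78  76  76]
247 [ 76  76  77  78  77  77 112 114 113 115  79  76  80]
248 [ 76  75  75  78  79 113 114 113 113 113  77  78  78]
249 [ 77  77  78  76 113 113 114 113 113  74  75  79  77]
250 [ 75  77  76  76 109 111 110 112 111  77  77  75  77]
251 [111 109  77 111 110 112 111 111  78  77  78  78  76]
252 [110 109 111 110 110 110 111  76  76  79  78  78  78]
253 [108 108 109 111 111 110 110  76  77  77  76  79  77]
254 [105 104 108 109 111 110  77  76  77  77  76  80  78]
255 [104 106 107 105  92  79  78  75  79  79  77  77  76]
```

View pics/pick5.png

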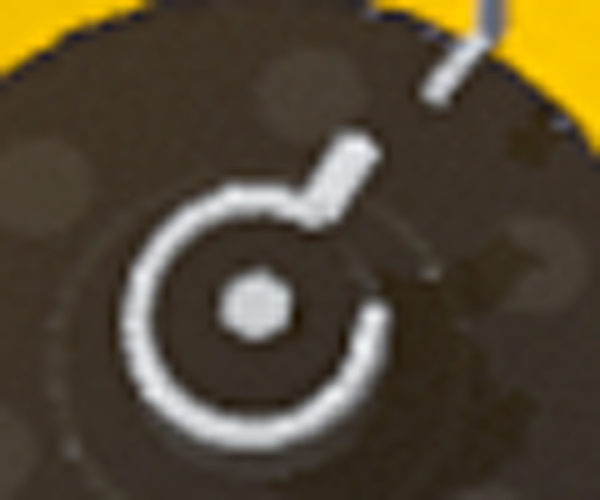

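Request:
drive_tool([
  [0,0,-1.2,0],
  [0,0,-1.2,0],
  [0,0,-1.2,0],
  [0,0,0,-0.12],
  [0,0,0,-0.12],
  [0,0,0,-0.12],
  [0,0,0,-0.12],
  [0,0,0,-0.12],
  [0,0,0,-0.12],
  [0,0,0,-0.12],
  [0,0,0,-0.12],
  [0,0,0,-0.12],
])

```text
clock: 14.5
eef_pos: [544.1, 67.1, 267.9]
tcp_rot: [3.141, -0.002, 0.564]
contact_force: [-0.4, 0.8, -0.8]
opening: 0.274
```

Request:
drive_tool([
  [0,0,0,-0.12],
  [0,0,0,-0.12],
  [0,0,0,-0.12],
  [0,0,0,-0.12],
  [0,0,0,-0.12],
  [0,0,0,-0.12],
  [0,0,0,-0.12],
  [0,0,0,-0.12],
  [0,0,0,-0.03],
  [0,0,0,0],
  [0,0,0,0],
])

```text
clock: 15.42
eef_pos: [544.0, 67.1, 267.5]
tcp_rot: [3.14, -0.0, 1.546]
contact_force: [0.0, 0.3, -0.9]
opening: 0.27
```

Request:
drive_tool([
  [-2.8,-1.3,0,0],
  [-2.8,-1.3,0,0],
  [-2.8,-1.3,0,0],
  [-2.8,-1.3,0,0],
  [-2.8,-1.3,0,0],
  [-2.8,-1.3,0,0],
  [-2.8,-1.3,0,0],
  [-2.8,-1.3,0,0],
  [-2.8,-1.3,0,0],
  [-2.8,-1.3,0,0],
  [-2.8,-1.3,0,0],
  [-2.8,-1.3,0,0],
])

```text
clock: 16.42
eef_pos: [379.2, -266.7, 267.1]
tcp_rot: [3.141, 0.001, 1.546]
contact_force: [0.8, -0.3, -0.9]
opening: 0.27
```

Request:
drive_tool([
  [0,0,0,0],
  [0,0,0,0],
  [0,0,0,0],
])

```text
clock: 16.67
eef_pos: [380.0, -265.1, 266.6]
tcp_rot: [3.141, -0.0, 1.546]
contact_force: [0.7, 0.5, -0.8]
opening: 0.269
```

Request:
drive_tool([
  [0,0,1.5,0],
  [0,0,1.5,0],
  [0,0,1.5,0],
  [0,0,1.5,0],
  [0,0,1.5,0],
  [0,0,1.5,0],
  [0,0,1.5,0],
  [0,0,0.4,0],
  [0,0,0,0],
  [0,0,0,0],
])

```text
clock: 17.5
eef_pos: [380.5, -264.8, 157.7]
tcp_rot: [3.141, -0.0, 1.549]
contact_force: [0.3, -1.0, -1.1]
opening: 0.269
```

Request:
drive_tool([
  [0,1,0,0],
  [0,1,0,0],
  [0,1,0,0],
  [0,1,0,0],
  [0,1,0,0],
  [0,1,0,0],
  [0,0.3,0,0],
  [0,0,0,0],
  [0,0,0,0],
])

```text
clock: 18.25
eef_pos: [442.7, -266.5, 157.0]
tcp_rot: [-3.141, -0.0, 1.548]
contact_force: [-0.7, 0.0, -1.1]
opening: 0.269
```

Request:
drive_tool([
  [0,0,0.2,0],
  [0,0,0.2,0],
  [0,0,0.2,0],
  [0,0,0.1,0],
  [0,0,0,0],
  [0,0,0,0],
])

```text
clock: 18.75
eef_pos: [442.5, -266.8, 151.2]
tcp_rot: [-3.141, -0.0, 1.548]
contact_force: [-3.9, 2.6, 13.1]
opening: 0.272
```

Request:
drive_tool([
  [0,0,0,0],
  [0,0,0,0],
  [0,0,0,0],
  [0,0,0,0],
  [0,0,0,0],
  [0,0,0,0],
  [0,0,0,0],
  [0,0,0,0],
], jaw=0.4)

```text
clock: 19.42
eef_pos: [442.9, -266.7, 150.2]
tcp_rot: [-3.142, -0.0, 1.548]
contact_force: [-0.6, -0.6, -0.2]
opening: 0.602
```

Request:
drive_tool([
  [0,0,-0.7,0],
  [0,0,-1,0],
  [0,0,-1.5,0],
  [0,0,-1.5,0],
  [0,0,-1.5,0],
  [0,0,-1.5,0],
  [0,0,-1.5,0],
  [0,0,-1.5,0],
  [0,0,0,0],
])

```text
clock: 20.17
eef_pos: [444.3, -267.6, 261.2]
tcp_rot: [3.137, 0.003, 1.548]
contact_force: [0.5, 0.4, -0.3]
opening: 0.599
```

```bash
python3 - <<'E'
from h import *
import cv2
np.set_printoptions(precision=1,suppress=True)
c=cams.camera_params('scene')
D=np.median([cams.grab_frame('scene')[1] for _ in range(5)],0)
v,u=np.mgrid[0:400,0:640]
W=(np.stack([(u-c['cx'])/c['fx']*D,(v-c['cy'])/c['fy']*D,D],-1)-c['t'])@c['R'];z=W[...,2]
m=(z>186)&(z<193)&(u>140)&(u<260)&(v>140)&(v<200);k,l=cv2.connectedComponents(m.astype(np.uint8))
for i in range(1,k):
    if (l==i).sum()>5: print(W[l==i].mean(0),(l==i).sum())
# tab
m=(z>103)&(z<125)&(abs(u-327)<7)&(abs(v-250)<7);print('tab',W[m].mean(0),m.sum())
q=W[m&(z>=108)];print(q.mean(0),q.max(0),q.min(0))
E
```

```text
[ 441.9 -389.7  190.2] 58
[ 442.9 -328.3  190. ] 55
[ 444.8 -266.6  190. ] 60
tab [595.8  33.  110.2] 59
[593.5  34.3 111.6] [603.3  43.3 115.6] [581.   23.  108.4]
```

Request:
drive_tool([
  [2.6,1.14,0,0],
  [2.6,1.14,0,0],
  [2.6,1.14,0,0],
  [2.6,1.14,0,0],
  [2.6,1.14,0,0],
  [2.6,1.14,0,0],
  [2.6,1.14,0,0],
  [2.6,1.14,0,0],
  [2.6,1.14,0,0],
  [2.6,1.14,0,0],
  [2.6,1.14,0,0],
  [2.6,1.14,0,0],
], jaw=0.5)

```text
clock: 21.42
eef_pos: [586.8, 43.4, 256.2]
tcp_rot: [-3.14, 0.0, 1.548]
contact_force: [0.8, -0.4, -0.0]
opening: 0.501
```

Request:
drive_tool([
  [0,0,0,-0.12],
  [0,0,0,-0.12],
  [0,0,0,-0.12],
  [0,0,0,-0.12],
  [0,0,0,-0.12],
  [0,0,0,-0.12],
  [0,0,0,-0.12],
  [0,0,0,-0.12],
  [0,0,0,-0.12],
  [0,0,0,0],
  [0,0,0,0],
])

```text
clock: 22.33
eef_pos: [586.4, 42.0, 256.4]
tcp_rot: [-3.141, -0.001, 2.624]
contact_force: [0.2, 0.0, 1.4]
opening: 0.498
```

Request:
drive_tool([
  [0,0,1.6,0],
  [0,0,1.6,0],
  [0,0,1.6,0],
  [0,0,1.6,0],
  [0,0,1.6,0],
  [0,0,1.6,0],
  [0,0,1.6,0],
  [0,0,1.2,0],
  [0,0,1,0],
  [0,0,1,0],
  [0,0,0,0],
  [0,0,0,0],
])

```text
clock: 23.33
eef_pos: [586.7, 42.1, 113.0]
tcp_rot: [-3.141, -0.001, 2.627]
contact_force: [-0.4, 0.7, 0.1]
opening: 0.503
```

```bash
python3 - <<'E'
from h import *
import cv2
s=r.sense();print(s['eef_pos'],s['contact_force'])
o=[]
for n in('scene','top'):
    p,d=cams.grab_frame(n);c=cams.camera_params(n);a,b=w2px(c,(600,35,110)).astype(int)
    o.append(cv2.resize(p[b-32:b+28,a-32:a+32,::-1],None,fx=6,fy=6,interpolation=cv2.INTER_CUBIC))
cv2.imwrite('pics/tab.png',cv2.convertScaleAbs(np.hstack(o),alpha=1.5))
E
```

```text
[586.6776731   42.07005968 113.00608444] [-0.43947364  0.71257475  0.0786392 ]
```

View pics/tab.png

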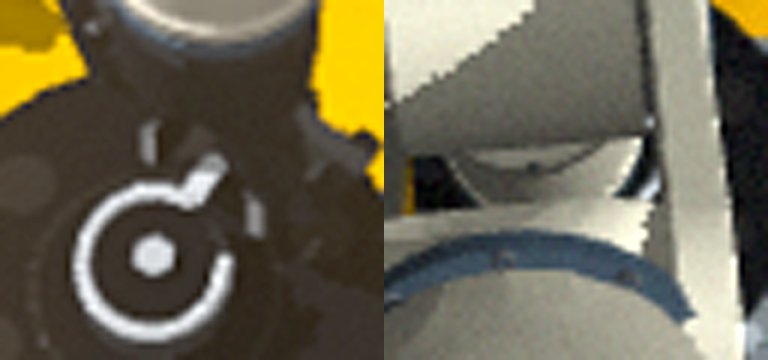

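Request:
drive_tool([
  [0,0,0.2,0],
  [0,0,0.2,0],
  [0,0,0,0],
  [0,0,0,0],
  [0,0,0,0],
  [0,0,0,0],
  [0,0,0,0],
  [0,0,0,0],
  [0,0,0,0],
  [0,0,0,0],
], jaw=1, force=60)

```text
clock: 24.27
eef_pos: [586.8, 42.1, 109.3]
tcp_rot: [3.142, 0.0, 2.628]
contact_force: [-0.9, 0.1, 0.8]
opening: 0.09
```

Request:
drive_tool([
  [-0.1,0,-0.1,0],
  [-0.2,0,-0.1,0],
  [-0.2,0,-0.1,0],
  [-0.2,0,-0.1,0],
  [-0.1,0,-0.1,0],
  [0,0,-0.2,0],
  [0,0,-0.2,0],
  [0,0,0,0],
])

```text
clock: 24.93
eef_pos: [594.4, 38.1, 118.9]
tcp_rot: [3.141, 0.001, 2.628]
contact_force: [0.1, 0.3, -0.8]
opening: 0.093
```

Request:
drive_tool([
  [0,0,-0.3,0],
  [0,0,-0.5,0],
  [0,0,-0.8,0],
  [0,0,-1,0],
  [0,0,-1.2,0],
  [0,0,-1.2,0],
  [0,0,-1.2,0],
  [0,0,0,0],
])

```text
clock: 25.6
eef_pos: [595.4, 38.2, 183.7]
tcp_rot: [3.139, 0.004, 2.628]
contact_force: [0.2, -0.3, -0.4]
opening: 0.093
```

```bash
python3 - <<'E'
from h import *
np.set_printoptions(precision=1,suppress=True)
s=r.sense();print(s['eef_pos'],s['contact_force'],s['opening'])
c=cams.camera_params('scene')
F=[cams.grab_frame('scene') for _ in range(3)]
D=np.median([f[1] for f in F],0);I=F[0][0].mean(-1)
v,u=np.mgrid[0:400,0:640]
W=(np.stack([(u-c['cx'])/c['fx']*D,(v-c['cy'])/c['fy']*D,D],-1)-c['t'])@c['R'];z=W[...,2]
x,y=s['eef_pos'][:2]
m=(z>118)&(z<175)&(W[...,0]>580)&(W[...,0]<690)&(abs(W[...,1]-20)<45)
q=W[m];print(m.sum(),q.min(0),q.max(0),q.mean(0)); q=q[np.argsort(q[:,0])]; print(q[::max(1,len(q)//15)])
E
```

```text
[595.4  38.2 183.7] [ 0.2 -0.3 -0.4] 0.09265216663100147
95 [592.  -14.1 166.7] [662.3  45.6 175. ] [644.    5.1 172.1]
[[592.   18.8 174.8]
 [608.7  41.3 168.5]
 [624.1 -12.9 171.3]
 [630.4 -11.8 174.7]
 [635.2 -13.4 174. ]
 [639.4 -12.8 172.7]
 [643.3 -10.  171.5]
 [646.5  -9.7 167.9]
 [651.2  -6.7 168.4]
 [653.8  33.7 175. ]
 [655.5   0.6 169.3]
 [657.2  20.9 173.7]
 [657.8   1.  169.3]
 [659.4   5.8 174.5]
 [660.2  19.2 174.5]
 [661.4  10.3 169.1]]
```

Request:
drive_tool([
  [1.5,0.8,0,0],
  [2.6,1.4,0,0],
  [2.6,1.4,0,0],
  [2.6,1.4,0,0],
  [2.6,1.4,0,0],
  [2.6,1.4,0,0],
  [2.6,1.4,0,0],
  [2.6,1.4,0,0],
  [2.6,1.4,0,0],
  [2.6,1.4,0,0],
  [2.6,1.4,0,0],
  [2.6,1.4,0,0],
])

```text
clock: 26.75
eef_pos: [409.9, 327.9, 179.5]
tcp_rot: [-3.14, -0.001, 2.628]
contact_force: [0.2, 0.5, 0.1]
opening: 0.091
```

Request:
drive_tool([
  [0.3,0.4,0,0],
  [0,0,1.5,0],
  [0,0,1.5,0],
  [0,0,1.5,0],
  [0,0,1.5,0],
  [0,0,1.5,0],
  [0,0,1.5,0],
  [0,0,1.5,0],
  [0,0,1.5,0],
  [0,0,1.5,0],
  [0,0,0,0],
  [0,0,0,0],
])

```text
clock: 27.75
eef_pos: [410.1, 331.3, 44.4]
tcp_rot: [-3.139, -0.001, 2.628]
contact_force: [0.3, -0.5, 0.3]
opening: 0.094
```

Request:
drive_tool([
  [0,0,0.4,0],
  [0,0,0.4,0],
  [0,0,0.4,0],
  [0,0,0.3,0],
  [0,0,0.2,0],
  [0,0,0.2,0],
  [0,0,0,0],
  [0,0,0,0],
])

```text
clock: 28.42
eef_pos: [410.6, 332.1, 26.3]
tcp_rot: [-3.142, -0.0, 2.628]
contact_force: [0.1, -0.0, -0.5]
opening: 0.092
```

Request:
drive_tool([
  [0,0,0,0],
  [0,0,0,0],
  [0,0,0,0],
  [0,0,0,0],
  [0,0,0,0],
  [0,0,0,0],
], jaw=0.65)

```text
clock: 28.92
eef_pos: [410.7, 332.2, 26.4]
tcp_rot: [3.141, 0.0, 2.628]
contact_force: [0.3, 1.2, 0.1]
opening: 0.347
```

Request:
drive_tool([
  [0,0,-0.5,0],
  [0,0,-1,0],
  [0,0,-1.5,0],
  [0,0,-2,0],
  [0,0,-2,0],
  [0,0,-2,0],
  [0,0,-2,0],
  [0,0,-2,0],
  [-2,-2,-2,0],
  [-2,-2,0,0],
  [-2,-2,0,0],
  [-2,-2,0,0],
])

```text
clock: 29.92
eef_pos: [441.3, 222.2, 177.8]
tcp_rot: [3.14, 0.001, 2.629]
contact_force: [1.1, 0.1, -0.8]
opening: 0.349
```

Request:
drive_tool([
  [-2,-2,0,0],
  [-2,-2,0,0],
  [-2,-2,0,0],
  [-2,-2,0,0],
  [-2,-2,0,0],
  [-2,-2,0,0],
  [0,0,0,0],
])

```text
clock: 30.5
eef_pos: [487.6, 56.1, 177.4]
tcp_rot: [3.142, 0.002, 2.626]
contact_force: [0.4, 0.5, -0.3]
opening: 0.35
```

```bash
python3 - <<'E'
from h import *
import cv2
np.set_printoptions(precision=1,suppress=True)
s=r.sense();print(s['eef_pos'],s['contact_force'],s['opening'])
c=cams.camera_params('scene')
F=[cams.grab_frame('scene') for _ in range(5)]
D=np.median([f[1] for f in F],0);p=F[0][0]
v,u=np.mgrid[0:400,0:640]
W=(np.stack([(u-c['cx'])/c['fx']*D,(v-c['cy'])/c['fy']*D,D],-1)-c['t'])@c['R'];z=W[...,2]
m=(abs(W[...,0]-440)<80)&(abs(W[...,1]-318.5)<65)&(z>6)&(z<60)
q=W[m];print('tray',m.sum(),q.mean(0),q.min(0),q.max(0))
m=(z>186)&(z<193)&(u>140)&(u<260)&(v>140)&(v<200);k,l=cv2.connectedComponents(m.astype(np.uint8))
for i in range(1,k):
    if (l==i).sum()>5: print(W[l==i].mean(0),(l==i).sum())
A=cv2.resize(p[180:270,395:490,::-1],None,fx=4,fy=4);B=cv2.resize(p[145:235,145:250,::-1],None,fx=4,fy=4)
cv2.imwrite('pics/end.png',np.hstack([A,B]))
E
```

```text
[487.6  56.1 177.4] [ 0.4  0.5 -0.3] 0.3501856387807759
tray 200 [442.  309.6   8.8] [363.1 255.4   6.1] [514.  377.4  12.9]
[ 441.4 -390.4  190.1] 61
[ 443.5 -328.1  190.2] 60
[ 444.7 -266.2  190. ] 64
```

View pics/end.png

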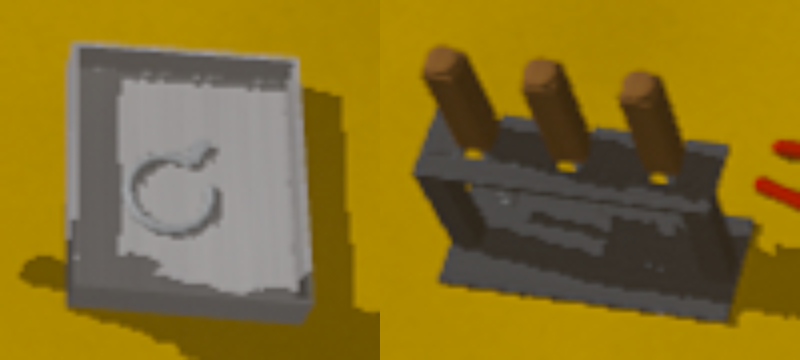

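```bash
python3 - <<'E'
from h import *
c=cams.camera_params('scene');q=px2z(c,438.4,227.7,8);print(q-[440,318.5,3])
print(job.sign_off())
E
```

```text
[ 5.87176518 -5.13611859  5.        ]
the job is handed in; nothing more can be done
None
```

The job is done and handed in at about 31 s of the 72 s. The hook pick lifted the ring's tab out of its groove by about 13 mm. I then hung the pick back in its slot, gripped the tab with the fingers and took the ring off the hub. I laid it in the parts tray and drew the arm clear.

Last checks, all from the camera images:
- **Ring:** it lies flat in the tray, about 6 mm and 5 mm from the centre along x and y. The limits are 62 mm and 48 mm.
- **Pick:** its handle is within about 1 mm of where it hung at the start, and it looks upright.
- **Other tools in the rack:** the awl and driver handles are within about 1.5 mm of where they were.
- **Hammer, brush, offcut and pliers:** the arm did not go near them, but I did not measure them again at the end.
- **Robot:** it touches nothing; the force reading is under 1 N.

No check failed. One thing I did not see was the 11 to 16 N peak as the tab sprang out. The force readings between moves stayed under about 2 N, so I judged the lift from the images and depth instead. The sign-off itself gave no verdict.

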